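# Tip the drilled angle over and push it into the corner stop

### The arm

A 6-joint arm with a two-finger parallel gripper is mounted at the origin on the work surface. World frame = base frame: x ahead of the robot, y to its left, z up, the work surface at z = 0. Lengths are in mm, angles in rad, forces in N, time in s.
With the tool pointing down it reaches from about 275 to 750 mm from the base axis. Payload 10.2 kg.
Tool frame: the origin (TCP) lies midway between the tips of the shut fingers; the grasp point (between the pads) lies 19 mm behind it; z points along the fingers, y is the direction in which the jaws open and shut (so a half turn about z gives the same grasp; the last joint's range is limited). The gripper opens to 85 mm and grips with 20 to 120 N. Pads are 22 mm wide; open, the fingers measure 114 mm over their backs; the gripper's body (76 mm by 85 mm) begins 54 mm behind the grasp point. The pads swing forward as they close: fully open they stand 13 mm farther back than shut.
Start: joints at [0.906, 0.313, 1.498, -0, 1.331, -0.223], TCP at [224.486, 474.592, 231.294] pointing down, gripper open.
Joint ranges: [-2.94, 2.94], [-0.97, 2.17], [0.19, 2.56], [-1.23, 4.37], [0.02, 3.11], [-2.88, 2.88]. Speed limits (rad/s): [2.39, 2.39, 3.01, 3.14, 3.14, 3.14].

### API

Orientations are given as a unit quaternion [w, x, y, z].
In Python, from rig import sense, optics, ctrl gives the robot as it stands.
- The arm moves only by the tool play_rows, never from a script. Its argument "plan" is a list of rows, each a list of 7 numbers: the shift along the world's x, y, z in mm, then the turn, a rotation vector about the world's x, y, z in rad, then the opening, from -1 (shut) to 1 (fully open), so that 0 is half open. A call has 1 to 5 rows; each row shifts and turns the pose as measured when the row begins; what a row does not reach is not made up. A row lasts 1/12 s, in which the tool goes at most 41.7 mm and 7.16 degrees, less where a joint would pass 70% of its speed; a pose out of reach is approached as far as the arm can. A call is refused whole if a number of a shift passes 41.7 or a number of a turn 0.125, either way. A call with a gripper value outside its range is refused whole. The fingers move at their own pace and stop on an object; "grip_force" is the grip in N (left out, the last holds). Time passes only in rows, so rows that do not move let the fingers close. It gives the time, the measured TCP pose, the force and the opening at its end, in the units of the state.
- sense(): the state, without advancing time (a new reading comes with each control period).
- optics.capture(name): name is "side" or "top"; returns a dict with "img" (420x560x3 uint8, blue, green, red), "fx", "fy", "cx", "cy" (pixels), "world_to_cam" (4x4, takes a point from world to camera coordinates). Camera axes: x right, y up, looking along -z (the intrinsics and any distortion apply to the point x, -y, -z); pixel columns grow to the right and rows downward; lengths in mm; the calibration is good to about 2 mm. A picture is of the moment at which its call begins. There is no depth.
- ctrl.finish_job(): hands the job in, once; it reports no verdict.
The state is a dict: "time_s": time; "joints": joint angles; "dq": joint speeds; "tau": joint torques, N m; "eef_pos": TCP position; "ee_rot": TCP orientation; "force": force on the tool from outside, world axes, zero at the start; "wrist_torque": the same for the moment, N m; "grip_width": opening from 0.0 (shut) to 1.0 (fully open).
Only numpy, scipy, OpenCV 4.12 (cv2) and the standard library are available. Lean on these libraries where they do the work, as an engineer would, in place of code of your own. Each camera call takes 0.05 s, during which the arm holds its last target. There are 200 camera calls.

### The job

The bright steel angle stands on its plain leg with its drilled leg upright; set it up for welding by pushing alone. Push it over with the fingertips so that the drilled leg lies flat on the bench and the plain leg stands up, then push it along the bench into the corner stop, with the long edge of the drilled leg fully home against the long bar and its end fully home against the short bar. Never pinch, strike or lift it, leave everything else on the bench where it is, and leave the angle lying there.

Things in the scene. Friction and masses are not known exactly. Their poses are not given: they have to be found in the camera images.
- angle: Bright steel angle, 120 long, legs 75 x 75, 6 thick (mm), 0.68-0.92 kg; the drilled leg has two 18 mm holes. Origin: middle of the heel (sharp outer corner edge). y along the length; z from heel up the drilled leg (x -6..0, z 0..75); -x from heel along the plain leg (z 0..6). Starts z up on its plain leg, +x towards the stop's long bar, at most 0.3 rad askew; heel 125-160 mm from that bar.
- edge_a (a point): Corner of the drilled leg's free edge, +y end, outer face: (0, 60, 75) mm in the angle's frame. At the start it is a top corner; pushed in the angle's +x at 45 mm or more above the bench, from inside the angle, the leg tips about the heel hardly sliding (friction on the bench about 0.6) and falls by itself from about 45 degrees; pushed lower, the angle may slide instead.
- edge_b (a point): corner of the drilled leg's free edge at the angle's -y end, on its outer face: (0, -60, 75) mm in the angle's frame
- heel_a (a point): +y end of the heel: (0, 60, 0) mm in the angle's frame. This is the end that goes to the short bar; it starts about 40-90 mm short of it.
- heel_b (a point): -y end of the heel: (0, -60, 0) mm in the angle's frame
- stop: Corner stop: two pale flat bars, 40 mm wide, 12 mm high, welded to the bench in an L, immovable. Origin: inner corner at bench height. Long bar: inner face x = 0, 240 mm along -y from the corner. Short bar: inner face y = 0, 90 mm along -x. The work goes in x < 0, y < 0. No other thing stands within 240 mm of the long bar on that side, from the short bar to 290 mm along -y.
- magnet: bystander: red arrow-shaped welding magnet, 112 x 84 mm, 14 mm high, lying flat just beyond the short bar; origin at the middle of its underside
- tape: bystander: yellow tape measure, 74 x 66 mm, 38 mm high; behind the long bar or to the left of the work; origin at the middle of its underside
- tub: bystander: jar with a blue cap, 72 mm across, 68 mm high; behind the long bar or to the left of the work; origin at the middle of its underside
- offcut: bystander: small copper-brown angle offcut, 40 x 40 x 5 mm, 80 mm long, one leg up; behind the long bar or to the left of the work; origin at its heel on the bench
- hammer: bystander: chipping hammer lying flat, 280 mm long along its x, 24 mm high, to the right of the work; origin under the middle of its handle
- brush: bystander: wire brush with a wooden handle, lying on its side, 260 mm long along its x, 28 mm high, to the left of the work; origin under its middle
Things that resemble listed ones, but are neither listed nor needed, are in the scene too. Leave any yellow look-alike of the angle alone.

How it is judged (in metres and radians):
On the way:
1. the angle has been tipped over and lies on its drilled leg, not yet up against the long bar (height (world z) of each of edge_a, edge_b, heel_a, heel_b below 0.005 m and x of heel_a in the frame of stop below -0.08 m), for 0.1 s.
At the end, for the whole second after the job is handed in: The angle lies at rest with the outer face of its drilled leg flat on the bench (all four corners of that face within 5 mm of it), both corners of the drilled leg's free edge within 3 mm of the long bar and its +y end within 3 mm of the short bar (height (world z) of each of edge_a, edge_b, heel_a, heel_b below 0.005 m and x of edge_a in the frame of stop between -0.003 and 0.003 m and x of edge_b in the frame of stop between -0.003 and 0.003 m and y of edge_a in the frame of stop between -0.003 and 0.003 m and y of heel_a in the frame of stop above -0.003 m and linear speed of angle below 0.01 m/s); the robot touches nothing.
It fails at once if the angle is lifted: an end of its heel rises more than 15 mm off the bench (height (world z) of any of heel_a, heel_b above 0.015 m).
It fails at once if the angle is pinched or struck: the fingers press on it with over 35 N while it is clear of the stop's bars (contact force between the fingers and angle above 35 N and contact force between angle and stop below 0.5 N).
It fails at once if another thing on the bench is shifted by more than 15 mm (distance of any of magnet, tape, tub, offcut, hammer, brush from where it was at the start of the episode above 0.015 m).
It also fails if it takes over 46 s, if anything falls off the work surface, if the arm or the gripper's body presses on something with over 40 N, if the wrist force passes 120 N, or if a joint passes its speed limit or range.

## Working session

There is one attempt and no reset: what is moved stays moved. The work goes in short steps, Python scripts to look and compute and a tool call to move; the robot and the scene stay as the last step left them, time stands still between calls to the robot, and variables do not carry over. Pictures are saved under pics/ and viewed, about 8 in all and at most 12, crops included, and the job is handed in when it is done.

Besides the shell and the picture viewer there is one more tool, called after ">>>" in YAML: its name, and indented under it one key for each argument. play_rows: Moves the arm, as the interface text tells. Its arguments: {"type":"object","properties":{"plan":{"type":"array"},"grip_force":{"type":"number"}},"required":["plan"]}

```bash
ls; mkdir -p pics; cat > h.py <<'E'
import numpy as np, cv2
from rig import sense, optics, ctrl
def cap(n,f=None):
    c=optics.capture(n)
    if f: cv2.imwrite('pics/'+f,c['img'])
    return c
def ray(c,u,v):
    M=np.array(c['world_to_cam']);R=M[:3,:3];t=M[:3,3]
    d=np.array([(u-c['cx'])/c['fx'],-(v-c['cy'])/c['fy'],-1.0])
    return -R.T@t,R.T@d
def onz(c,u,v,z=0):
    o,d=ray(c,u,v);return o+d*(z-o[2])/d[2]
def proj(c,p):
    M=np.array(c['world_to_cam']);q=M[:3,:3]@np.array(p,float)+M[:3,3]
    return np.array([c['cx']+c['fx']*q[0]/-q[2],c['cy']-c['fy']*q[1]/-q[2]])
E
python3 - <<'E'
from h import *
for n in('top','side'):
    c=cap(n,n+'0.png');print({k:v for k,v in c.items() if k!='img'})
s=sense();print(s)
E
```

```text
pics
{'fx': 458.1392129684099, 'fy': 458.1392129684099, 'cx': 275.9752050912832, 'cy': 206.2062073019817, 'world_to_cam': array([[-2.24319915e-02, -9.99647084e-01, -1.42306877e-02,
         1.24699729e+01],
       [ 9.83331031e-01, -2.46304007e-02,  1.80148347e-01,
        -4.76892574e+02],
       [-1.80435278e-01, -9.95239059e-03,  9.83536507e-01,
        -1.22842613e+03],
       [ 0.00000000e+00,  0.00000000e+00,  0.00000000e+00,
         1.00000000e+00]])}
{'fx': 456.9673514935974, 'fy': 456.9673514935974, 'cx': 278.8264530454347, 'cy': 219.31895915077288, 'world_to_cam': array([[ 9.29144287e-01, -3.69717211e-01, -2.79792097e-04,
        -4.47459480e+02],
       [ 1.89391851e-01,  4.75314527e-01,  8.59189634e-01,
        -1.41409607e+02],
       [-3.17524206e-01, -7.98364130e-01,  5.11657204e-01,
        -1.08588800e+03],
       [ 0.00000000e+00,  0.00000000e+00,  0.00000000e+00,
         1.00000000e+00]])}
{'time_s': 0.1, 'joints': array([ 9.05581982e-01,  3.13411053e-01,  1.49833478e+00, -6.54596428e-06,
        1.33101876e+00, -2.23390857e-01]), 'dq': array([ 0.00161251, -0.00103777, -0.00089395,  0.00249385, -0.00150069,
        0.00090535]), 'tau': array([ 1.32685473e-03, -4.12903583e+01, -2.60140657e+01, -1.80899247e-04,
        3.03463596e-03,  1.73121686e-05]), 'eef_pos': array([224.35011316, 474.40114319, 230.793517  ]), 'ee_rot': array([-2.48997408e-04,  2.19118503e-01,  9.75698077e-01, -5.30447395e-04]), 'force': array([-0.48413196, -0.3248439 , -0.4416224 ]), 'wrist_torque': array([-0.00937948, -0.00463231, -0.03391267]), 'grip_width': 1.0010044456641904}
```

View pics/top0.png

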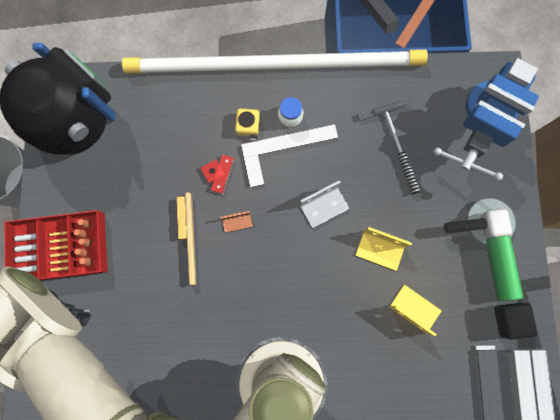

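View pics/side0.png

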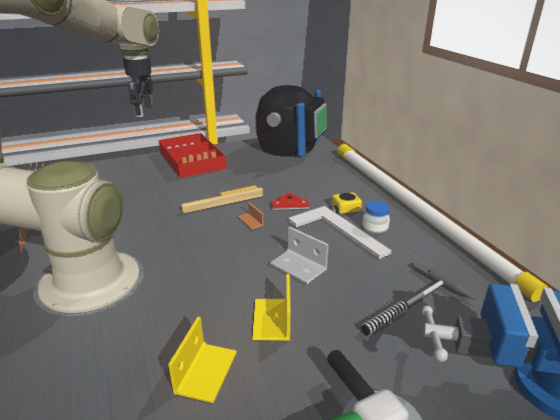

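```bash
python3 - <<'E'
from h import *
a=cv2.imread('pics/top0.png')[120:240,230:360]
b=cv2.imread('pics/side0.png')[195:290,255:395]
a=cv2.resize(a,None,fx=5,fy=5,interpolation=cv2.INTER_CUBIC)[:600]
cv2.imwrite('pics/ta.png',a)
cv2.imwrite('pics/sb.png',cv2.resize(b,None,fx=5,fy=5,interpolation=cv2.INTER_CUBIC))
E
```

```text
(no output)
```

View pics/ta.png

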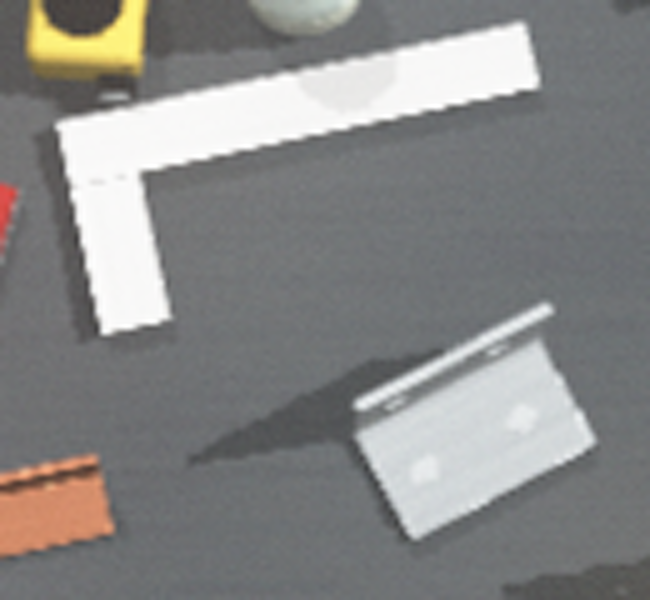

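View pics/sb.png

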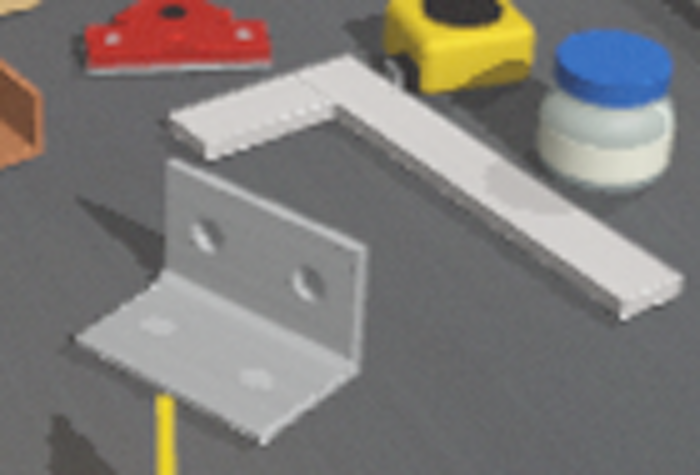

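```bash
python3 - <<'E'
from h import *
c=cap('top');s=cap('side')
P=lambda u,v,z:onz(c,230+(u-2)/5,120+(v-2)/5,z)
S=lambda u,v,z:onz(s,255+(u-2)/5,195+(v-2)/5,z)
for n,p in dict(ci=P(143,173,12),li=P(541,88,12),si=P(173,320,12),pa=P(415,540,6),pb=P(595,440,6),ta=P(356,404,75),tb=P(549,303,75),ci_s=S(337,106,12),li_s=S(622,304,12),pa_s=S(76,338,6),pb_s=S(264,436,6),ta_s=S(168,160,75),tb_s=S(366,247,75)).items(): print(n,p.round(1))
ci,li=P(143,173,12),P(541,88,12);d=ci-li;print('stop yaw',np.degrees(np.arctan2(-d[0],d[1])),np.linalg.norm(d))
for a,b in((P(415,540,6),P(595,440,6)),(P(356,404,75),P(549,303,75)),(S(76,338,6),S(264,436,6)),(S(168,160,75),S(366,247,75))):
    d=a-b;print('ang yaw',np.degrees(np.arctan2(-d[0],d[1])),np.linalg.norm(d))
E
```

```text
ci [637.8  49.7  12. ]
li [ 683.1 -183.7   12. ]
si [549.7  33.8  12. ]
pa [ 419.7 -100.8    6. ]
pb [ 474.7 -205.4    6. ]
ta [485.6 -66.8  75. ]
tb [ 539.1 -173.8   75. ]
ci_s [633.3  44.8  12. ]
li_s [ 678.6 -185.2   12. ]
pa_s [ 416.5 -103.     6. ]
pb_s [ 470.7 -207.7    6. ]
ta_s [480.  -67.7  75. ]
tb_s [ 536.6 -174.4   75. ]
stop yaw 10.991451287544509 237.71520240248375
ang yaw 27.70895504263153 118.16383968037535
ang yaw 26.551597972451685 119.65648713444457
ang yaw 27.35894998945423 117.9073580997886
ang yaw 27.958453428096455 120.82905111840576
```

>>> play_rows:
  plan:
    - [14.6, -35, 0, 0, 0, 0.1, -1]
    - [14.6, -35, 0, 0, 0, 0.1, -1]
    - [14.6, -35, 0, 0, 0, 0.1, -1]
    - [14.6, -35, 0, 0, 0, 0.1, -1]
    - [14.6, -35, 0, 0, 0, 0.1, -1]

```text
time_s: 0.62
eef_pos: [294.0, 302.3, 229.2]
ee_rot: [-0.001, -0.035, 0.999, -0.001]
force: [0.3, -0.7, -0.0]
grip_width: 0.299
```

>>> play_rows:
  plan:
    - [14.6, -35, 0, 0, 0, 0.1, -1]
    - [14.6, -35, 0, 0, 0, 0.1, -1]
    - [14.6, -35, 0, 0, 0, 0.1, -1]
    - [14.6, -35, 0, 0, 0, 0.1, -1]
    - [14.6, -35, 0, 0, 0, 0, -1]

```text
time_s: 1.03
eef_pos: [361.8, 136.3, 229.4]
ee_rot: [-0.0, -0.221, 0.975, -0.001]
force: [0.6, 0.2, 0.3]
grip_width: 0.001
```

>>> play_rows:
  plan:
    - [15, -36, -5, 0, 0, 0, -1]
    - [15, -36, -10, 0, 0, 0, -1]
    - [15, -36, -10, 0, 0, 0, -1]
    - [15, -36, -10, 0, 0, 0.02, -1]
    - [15, -36, -10, 0, 0, 0, -1]

```text
time_s: 1.45
eef_pos: [438.3, -52.0, 185.6]
ee_rot: [0.003, -0.232, 0.973, -0.002]
force: [1.5, 0.9, -0.0]
grip_width: -0.0
```

>>> play_rows:
  plan:
    - [15, -36, -10, 0, 0, 0, -1]
    - [15, -36, -10, 0, 0, 0, -1]
    - [9, -18, -10, 0, 0, 0, -1]
    - [0, 0, -5, 0, 0, 0, -1]
    - [0, 0, 0, 0, 0, 0, -1]

```text
time_s: 1.87
eef_pos: [478.0, -152.5, 146.2]
ee_rot: [0.002, -0.228, 0.974, -0.001]
force: [-0.7, 0.2, 0.5]
grip_width: 0.002
```

>>> play_rows:
  plan:
    - [-2, 15, -25, 0, 0, 0, -1]
    - [0, 0, -25, 0, 0, 0, -1]
    - [0, 0, -25, 0, 0, 0, -1]
    - [0, 0, -12, 0, 0, 0, -1]
    - [0, 0, 0, 0, 0, 0, -1]

```text
time_s: 2.28
eef_pos: [475.6, -133.3, 58.8]
ee_rot: [0.003, -0.229, 0.973, -0.002]
force: [-0.9, -0.1, -0.3]
grip_width: -0.003
```

```bash
python3 - <<'E'
from h import *
a=cap('top')['img'][120:240,230:360];b=cap('side')['img'][180:300,240:370]
cv2.imwrite('pics/m1.png',cv2.resize(np.hstack([a,b]),None,fx=3,fy=3,interpolation=cv2.INTER_CUBIC))
E
```

```text
(no output)
```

View pics/m1.png

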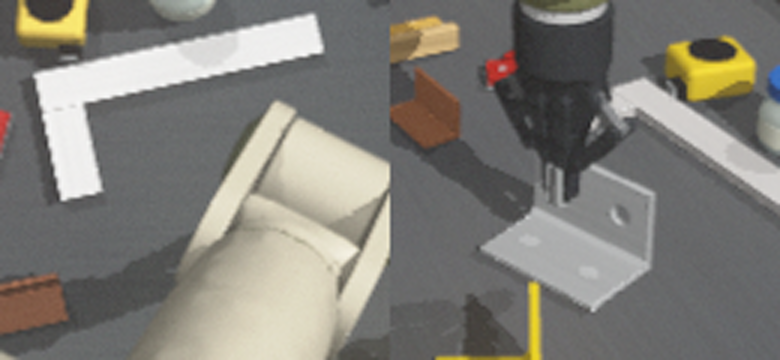

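>>> play_rows:
  plan:
    - [8, 1, 0, 0, 0, 0, -1]
    - [4, 1.5, 0, 0, 0, 0, -1]
    - [3.5, 1.8, 0, 0, 0, 0, -1]
    - [3.5, 1.8, 0, 0, 0, 0, -1]
    - [3.5, 1.8, 0, 0, 0, 0, -1]

```text
time_s: 2.8
eef_pos: [503.1, -125.8, 65.8]
ee_rot: [0.007, -0.23, 0.973, -0.006]
force: [-2.0, -1.2, -1.2]
grip_width: -0.0
```

>>> play_rows:
  plan:
    - [3.5, 1.8, 0, 0, 0, 0, -1]
    - [3.5, 1.8, 0, 0, 0, 0, -1]
    - [3.5, 1.8, 0, 0, 0, 0, -1]
    - [3.5, 1.8, 0, 0, 0, 0, -1]
    - [3.5, 1.8, -0.5, 0, 0, 0, -1]

```text
time_s: 3.22
eef_pos: [522.0, -115.8, 65.3]
ee_rot: [0.007, -0.23, 0.973, -0.006]
force: [-1.9, -1.5, -0.6]
grip_width: 0.0
```

>>> play_rows:
  plan:
    - [0, 0, -6, 0, 0, 0, -1]
    - [2, 1, -6, 0, 0, 0, -1]
    - [3, 1.5, -4, 0, 0, 0, -1]
    - [3.5, 1.8, -2, 0, 0, 0, -1]
    - [3.5, 1.8, -2, 0, 0, 0, -1]

```text
time_s: 3.63
eef_pos: [535.9, -109.1, 43.5]
ee_rot: [0.008, -0.23, 0.973, -0.006]
force: [-0.3, -0.5, -0.5]
grip_width: 0.003
```

```bash
python3 - <<'E'
from h import *
a=cap('top')['img'][120:240,230:360];b=cap('side')['img'][180:300,240:370]
cv2.imwrite('pics/m2.png',cv2.resize(np.hstack([a,b]),None,fx=3,fy=3,interpolation=cv2.INTER_CUBIC))
E
```

```text
(no output)
```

View pics/m2.png

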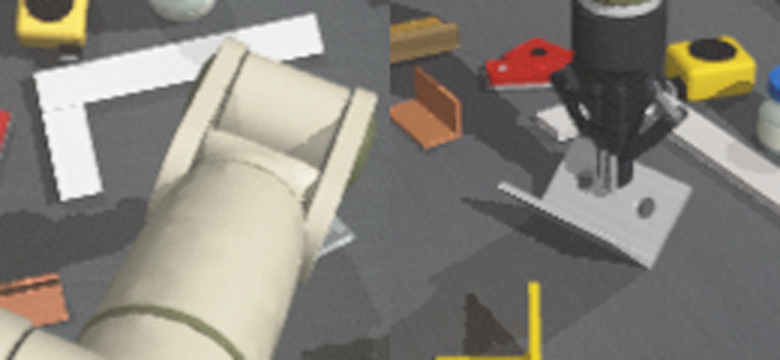

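Side view: the angle is tilted about 35–40° about its heel, plain leg raised edge-on at crop (500,185)–(650,265), fingertips in the middle of the drilled leg. Continue.

>>> play_rows:
  plan:
    - [2.5, 1.3, -1, 0, 0, 0, -1]
    - [2.5, 1.3, -1, 0, 0, 0, -1]
    - [2.5, 1.3, 0, 0, 0, 0, -1]
    - [2.5, 1.3, 0, 0, 0, 0, -1]
    - [0, 0, 0, 0, 0, 0, -1]

```text
time_s: 4.15
eef_pos: [547.3, -103.2, 41.6]
ee_rot: [0.008, -0.23, 0.973, -0.006]
force: [-0.5, -0.1, -0.1]
grip_width: 0.002
```

```bash
python3 - <<'E'
from h import *
a=cap('top')['img'][120:240,230:360];b=cap('side')['img'][180:300,240:370]
cv2.imwrite('pics/m3.png',cv2.resize(np.hstack([a,b]),None,fx=3,fy=3,interpolation=cv2.INTER_CUBIC))
E
```

```text
(no output)
```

View pics/m3.png

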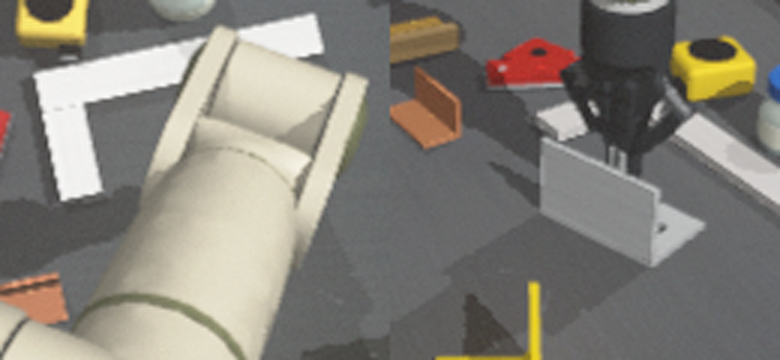

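>>> play_rows:
  plan:
    - [0, 0, 30, 0, 0, 0, -1]
    - [0, 0, 35, 0, 0, 0, -1]
    - [0, 0, 25, 0, 0, 0, -1]
    - [-36, -18, 5, 0, 0, -0.1, -1]
    - [-36, -18, 0, 0, 0, -0.1, 0.2]

```text
time_s: 4.67
eef_pos: [475.4, -138.1, 139.6]
ee_rot: [0.008, -0.132, 0.991, -0.007]
force: [-0.1, -1.3, 0.4]
grip_width: 0.127
```

>>> play_rows:
  plan:
    - [-36, -18, 0, 0, 0, -0.08, 0.2]
    - [-30, -16, 0, 0, 0, 0, 0.2]
    - [-20, -10, 0, 0, 0, 0, 0.2]
    - [-10, -5, 0, 0, 0, 0, 0.2]
    - [0, 0, 0, 0, 0, 0, 0.2]

```text
time_s: 5.08
eef_pos: [370.6, -190.0, 141.4]
ee_rot: [0.008, -0.086, 0.996, -0.009]
force: [0.4, 0.7, -0.1]
grip_width: 0.598
```

```bash
python3 - <<'E'
from h import *
c=cap('top');s=cap('side')
print('heel_a',onz(s,290.3,250,0),'heel_b',onz(s,327.3,267.7,0))
a=c['img'][120:240,230:360];b=s['img'][180:300,240:370]
cv2.imwrite('pics/m4.png',cv2.resize(np.hstack([a,b]),None,fx=3,fy=3,interpolation=cv2.INTER_CUBIC))
E
```

```text
heel_a [487.90552924 -64.85776305   0.        ] heel_b [ 542.6141643  -168.91588542    0.        ]
```

View pics/m4.png

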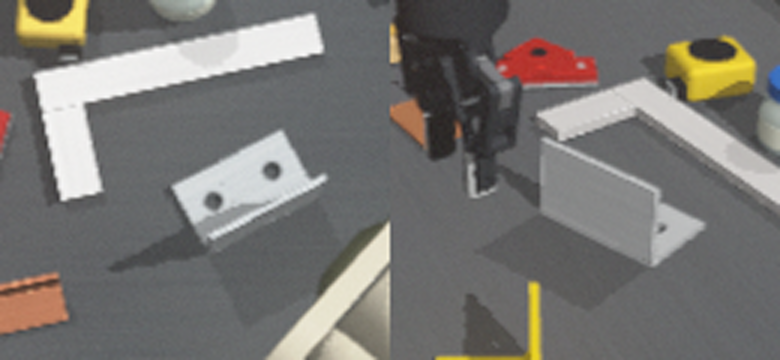

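>>> play_rows:
  plan:
    - [33, 22, -5, 0, 0, 0.02, 0.2]
    - [33, 22, -20, 0, 0, 0, 0.2]
    - [26, 17, -30, 0, 0, 0, 0.2]
    - [5, 3, -35, 0, 0, 0, 0.2]
    - [0, 0, -20, 0, 0, 0, 0.2]

```text
time_s: 5.6
eef_pos: [478.5, -123.3, 33.2]
ee_rot: [0.015, -0.096, 0.995, -0.013]
force: [-0.2, -0.4, -0.3]
grip_width: 0.602
```

>>> play_rows:
  plan:
    - [-2, 0, -10, 0, 0, 0, 0.2]
    - [0, 0, -8, 0, 0, 0, 0.2]
    - [4, 0.8, 0, 0, 0, 0, 0.2]
    - [4, 0.8, 0, 0, 0, 0, 0.2]
    - [4, 0.8, 0, 0, 0, 0, 0.2]

```text
time_s: 6.02
eef_pos: [490.2, -115.6, 9.2]
ee_rot: [0.012, -0.099, 0.995, -0.011]
force: [-2.3, 0.7, 0.3]
grip_width: 0.603
```

>>> play_rows:
  plan:
    - [4, 0.8, 0, 0, 0, 0, 0.2]
    - [4, 0.8, 0, 0, 0, 0, 0.2]
    - [4, 0.8, 0, 0, 0, 0, 0.2]
    - [4, 0.8, 0, 0, 0, 0, 0.2]
    - [4, 0.8, 0, 0, 0, 0, 0.2]

```text
time_s: 6.43
eef_pos: [513.2, -111.7, 11.9]
ee_rot: [0.013, -0.099, 0.995, -0.012]
force: [-5.8, 0.8, 2.7]
grip_width: 0.604
```

>>> play_rows:
  plan:
    - [4, 0.8, 1, 0, 0, 0, 0.2]
    - [4, 0.8, 0.5, 0, 0, 0, 0.2]
    - [4, 0.8, 0, 0, 0, 0, 0.2]
    - [4, 0.8, 0, 0, 0, 0, 0.2]
    - [4, 0.8, 0, 0, 0, 0, 0.2]

```text
time_s: 6.85
eef_pos: [534.8, -107.5, 13.5]
ee_rot: [0.012, -0.099, 0.995, -0.012]
force: [-4.7, -0.5, 0.3]
grip_width: 0.601
```

>>> play_rows:
  plan:
    - [4, 0.8, 0, 0, 0, 0, 0.2]
    - [4, 0.8, 0, 0, 0, 0, 0.2]
    - [4, 0.8, 0, 0, 0, 0, 0.2]
    - [3, 0.6, 0, 0, 0, 0, 0.2]
    - [2, 0.4, 0, 0, 0, 0, 0.2]

```text
time_s: 7.27
eef_pos: [553.9, -103.7, 13.5]
ee_rot: [0.012, -0.099, 0.995, -0.012]
force: [-6.1, 0.1, 1.1]
grip_width: 0.604
```

```bash
python3 - <<'E'
from h import *
c=cap('top');s=cap('side')
a=c['img'][120:220,235:355];b=s['img'][185:285,260:380]
cv2.imwrite('pics/m5.png',cv2.resize(np.hstack([a,b]),None,fx=3.3,fy=3.3,interpolation=cv2.INTER_CUBIC))
E
```

```text
(no output)
```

View pics/m5.png

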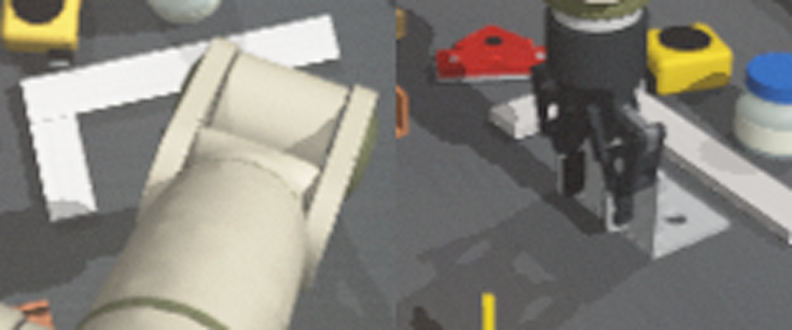

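```bash
python3 - <<'E'
from h import *
s=cap('side')
# stop frame estimated in the side camera alone, to cancel calibration bias
o=np.array([633.3,44.8]);th=np.radians(11.0)
R=np.array([[np.cos(th),np.sin(th)],[-np.sin(th),np.cos(th)]])
for n,u,v,z in(('heel_b',338.5,263.2,0),('edge_b',361.2,251.7,0)):
    p=onz(s,u,v,z)[:2];print(n,p,R@(p-o))
print(R@(np.array([553.9,-103.7])-[636,47.5]))
E
```

```text
heel_b [ 577.01370072 -162.57847803] [ -94.82184049 -192.82841908]
edge_b [ 655.30539358 -139.86251895] [ -13.63417721 -185.46857541]
[-109.44191186 -132.75661162]
```

>>> play_rows:
  plan:
    - [4, 0.8, 0, 0, 0, 0, 0.2]
    - [3, 0.6, 0, 0, 0, 0, 0.2]
    - [3, 0.6, 0, 0, 0, 0, 0.2]
    - [2, 0.4, 0, 0, 0, 0, 0.2]
    - [2, 0.4, 0, 0, 0, 0, 0.2]

```text
time_s: 7.83
eef_pos: [568.2, -100.9, 13.6]
ee_rot: [0.012, -0.099, 0.995, -0.012]
force: [-3.5, -0.7, 2.3]
grip_width: 0.603
```

>>> play_rows:
  plan:
    - [1.5, 0.3, 0, 0, 0, 0, 0.2]
    - [1.5, 0.3, 0, 0, 0, 0, 0.2]

```text
time_s: 8.0
eef_pos: [571.5, -100.2, 13.6]
ee_rot: [0.012, -0.099, 0.995, -0.012]
force: [-4.6, -0.4, 0.4]
grip_width: 0.605
```

>>> play_rows:
  plan:
    - [1.2, 0.2, 0, 0, 0, 0, 0.2]
    - [1.2, 0.2, 0, 0, 0, 0, 0.2]
    - [1.2, 0.2, 0, 0, 0, 0, 0.2]

```text
time_s: 8.25
eef_pos: [575.5, -99.5, 13.6]
ee_rot: [0.011, -0.099, 0.995, -0.011]
force: [-4.0, -0.7, 2.1]
grip_width: 0.598
```

>>> play_rows:
  plan:
    - [1.2, 0.2, 0, 0, 0, 0, 0.2]
    - [1.2, 0.2, 0, 0, 0, 0, 0.2]
    - [1.2, 0.2, 0, 0, 0, 0, 0.2]

```text
time_s: 8.5
eef_pos: [579.3, -98.8, 13.6]
ee_rot: [0.011, -0.099, 0.995, -0.011]
force: [-4.5, -0.9, 1.1]
grip_width: 0.601
```

>>> play_rows:
  plan:
    - [1, 0.2, 0, 0, 0, 0, 0.2]
    - [1, 0.2, 0, 0, 0, 0, 0.2]

```text
time_s: 8.67
eef_pos: [579.5, -98.4, 13.3]
ee_rot: [0.009, -0.098, 0.995, -0.011]
force: [-13.3, -2.4, 5.1]
grip_width: 0.597
```

>>> play_rows:
  plan:
    - [1, 0.2, 0, 0, 0, 0, 0.2]
    - [1, 0.2, 0, 0, 0, 0, 0.2]

```text
time_s: 8.83
eef_pos: [579.1, -98.2, 13.1]
ee_rot: [0.005, -0.098, 0.995, -0.01]
force: [-13.5, -3.0, 6.3]
grip_width: 0.6
```

>>> play_rows:
  plan:
    - [-15, -3, 0, 0, 0, 0, 0.2]
    - [-25, -5, 15, 0, 0, 0, 0.2]
    - [-10, -2, 35, 0, 0, 0, -1]
    - [0, 0, 38, 0, 0, 0, -1]
    - [0, 0, 30, 0, 0, 0, -1]

```text
time_s: 9.25
eef_pos: [526.2, -107.0, 129.2]
ee_rot: [0.003, -0.097, 0.995, -0.008]
force: [0.4, 0.6, -0.3]
grip_width: 0.18
```

```bash
python3 - <<'E'
from h import *
s=sense();print(s['joints'].round(2),s['eef_pos'].round(1))
c=cap('top','t5.png');d=cap('side','s5.png')
a=c['img'][120:220,235:355];b=d['img'][185:285,260:380]
cv2.imwrite('pics/m6.png',cv2.resize(np.hstack([a,b]),None,fx=3.3,fy=3.3,interpolation=cv2.INTER_CUBIC))
E
```

```text
[-0.41  0.43  1.61 -0.01  1.09 -2.17] [ 526.2 -107.   129.2]
```

View pics/m6.png

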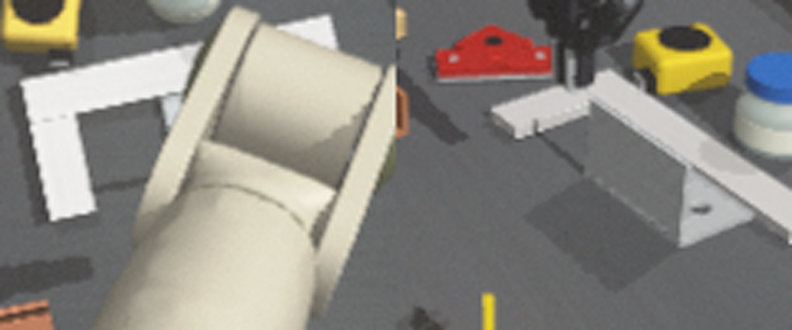

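>>> play_rows:
  plan:
    - [20, -16, 0, 0, 0, -0.12, -1]
    - [20, -16, 0, 0, 0, -0.12, -1]
    - [20, -16, 0, 0, 0, -0.12, -1]
    - [20, -16, 0, 0, 0, -0.12, -1]
    - [15, -14, 0, 0, 0, -0.12, -1]

```text
time_s: 9.77
eef_pos: [628.1, -185.8, 132.5]
ee_rot: [0.008, 0.21, 0.978, -0.012]
force: [0.2, 0.3, 1.4]
grip_width: 0.005
```

>>> play_rows:
  plan:
    - [0, 0, 0, 0, 0, -0.12, -1]
    - [0, 0, 0, 0, 0, -0.12, -1]
    - [0, 0, 0, 0, 0, -0.12, -1]
    - [0, 0, 0, 0, 0, -0.12, -1]
    - [0, 0, 0, 0, 0, -0.12, -1]

```text
time_s: 10.18
eef_pos: [633.0, -188.7, 126.7]
ee_rot: [0.006, 0.5, 0.866, -0.013]
force: [-0.5, -0.4, 0.1]
grip_width: -0.002
```

>>> play_rows:
  plan:
    - [0, 0, 0, 0, 0, -0.12, -1]
    - [0, 0, 0, 0, 0, -0.12, -1]
    - [0, 0, 0, 0.075, 0.015, -0.05, -1]
    - [0, 0, 0, 0.075, 0.015, 0, -1]
    - [0, 0, 0, 0, 0, 0, -1]

```text
time_s: 10.6
eef_pos: [635.6, -186.8, 122.5]
ee_rot: [-0.055, 0.625, 0.777, 0.039]
force: [-0.9, -0.1, -0.8]
grip_width: -0.001
```

```bash
cat >> h.py <<'E'
from scipy.spatial.transform import Rotation as Ro
th=np.radians(11.0);XS=np.array([np.cos(th),np.sin(th)]);YS=np.array([-np.sin(th),np.cos(th)])
def st():
    s=sense();q=s['ee_rot'];R=Ro.from_quat([*q[1:],q[0]]).as_matrix();p=s['eef_pos']
    print('p',p.round(1),'s,t',(p[:2]@XS).round(1),(p[:2]@YS).round(1),'jawyaw',np.degrees(np.arctan2(R[1,1],R[0,1])).round(1),'tz',R[:,2].round(3),'tz_s,t',(R[:2,2]@XS).round(3),(R[:2,2]@YS).round(3))
E
python3 - <<'E'
from h import *
st();print('home s',np.array([579.3,-98.5])@XS)
d=cap('side');print(onz(d,346.7,259.5)[:2]@np.c_[XS,YS])
E
```

```text
p [ 635.6 -186.8  122.5] s,t 588.2 -304.7 jawyaw 12.4 tz [-0.037  0.13  -0.991] tz_s,t -0.012 0.135
home s 549.8619413266421
[ 562.76287179 -268.60443859]
```

>>> play_rows:
  plan:
    - [-5, -1, -30, 0, 0, -0.02, -1]
    - [-5, -1, -30, 0, 0, 0, -1]
    - [0, 0, -25, 0, 0, 0, -1]
    - [0, 0, -12, 0, 0, 0, -1]
    - [0, 0, 0, 0, 0, 0, -1]

```text
time_s: 11.07
eef_pos: [626.7, -187.0, 21.5]
ee_rot: [-0.046, 0.632, 0.773, 0.036]
force: [-0.3, 0.9, 0.4]
grip_width: -0.0
```

```bash
python3 -c "
from h import *
st()"
```

```text
p [ 626.7 -187.    21.5] s,t 579.5 -303.1 jawyaw 11.5 tz [-0.027  0.114 -0.993] tz_s,t -0.004 0.117
```

>>> play_rows:
  plan:
    - [-1, 0, -8, 0, 0, 0, -1]
    - [0, 0, -6, 0, 0, 0, -1]
    - [0, 0, -3, 0, 0, 0, -1]
    - [0, 0, 0, 0, 0, 0, -1]

```text
time_s: 11.4
eef_pos: [626.8, -186.0, 4.6]
ee_rot: [-0.044, 0.631, 0.774, 0.035]
force: [-0.2, 0.5, -0.4]
grip_width: -0.003
```

>>> play_rows:
  plan:
    - [-1, 5, -1.5, 0, 0, 0, -1]
    - [-1, 4, 0, 0, 0, 0, -1]
    - [-0.8, 4, 0, 0, 0, 0, -1]
    - [-0.8, 4, 0, 0, 0, 0, -1]
    - [-0.8, 4, 0, 0, 0, 0, -1]

```text
time_s: 11.82
eef_pos: [623.4, -164.1, 5.4]
ee_rot: [-0.041, 0.631, 0.774, 0.035]
force: [-0.1, -0.2, 0.4]
grip_width: 0.002
```

>>> play_rows:
  plan:
    - [-0.8, 4, 0, 0, 0, 0, -1]
    - [-0.8, 4, 0, 0, 0, 0, -1]

```text
time_s: 11.98
eef_pos: [621.7, -155.7, 5.8]
ee_rot: [-0.04, 0.631, 0.774, 0.035]
force: [0.1, -4.5, -0.6]
grip_width: 0.004
```

>>> play_rows:
  plan:
    - [1, -5, 0, 0, 0, 0, -1]
    - [0, 0, -2, 0, 0, 0, -1]
    - [0, 0, -1.5, 0, 0, 0, -1]
    - [0, 0, 0, 0, 0, 0, -1]

```text
time_s: 12.32
eef_pos: [622.8, -160.1, 2.3]
ee_rot: [-0.04, 0.63, 0.774, 0.035]
force: [0.6, -0.8, -0.6]
grip_width: -0.002
```

```bash
python3 - <<'E'
from h import *
st()
d=cap('side','s7.png')
b=d['img'][200:290,300:420]
cv2.imwrite('pics/m7.png',cv2.resize(b,None,fx=6,fy=6,interpolation=cv2.INTER_CUBIC))
E
```

```text
p [ 622.8 -160.1    2.3] s,t 580.9 -276.0 jawyaw 11.7 tz [-0.018  0.106 -0.994] tz_s,t 0.002 0.107
```

View pics/m7.png

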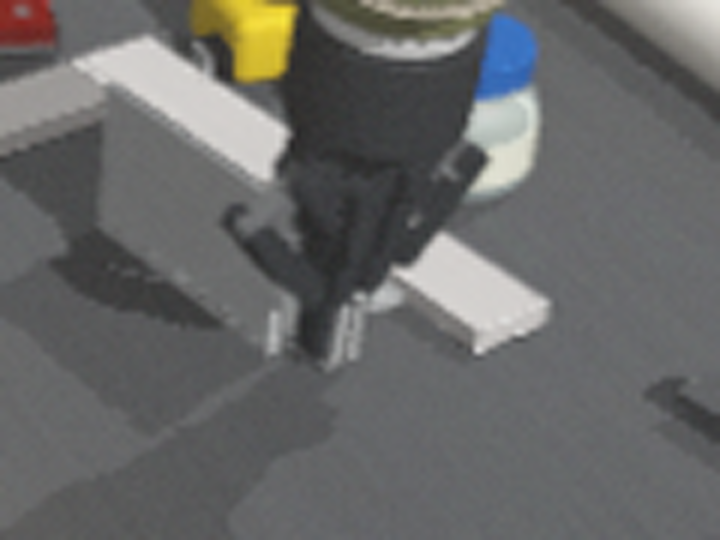

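>>> play_rows:
  plan:
    - [-0.8, 4, -0.4, 0, 0, 0, -1]
    - [-0.8, 4, -0.3, 0, 0, 0, -1]
    - [-0.8, 4, -0.2, 0, 0, 0, -1]
    - [-0.8, 4, -0.2, 0, 0, 0, -1]
    - [-0.8, 4, -0.2, 0, 0, 0, -1]

```text
time_s: 12.78
eef_pos: [619.5, -141.7, 1.9]
ee_rot: [-0.038, 0.631, 0.774, 0.034]
force: [-0.6, -5.1, 0.8]
grip_width: 0.002
```

>>> play_rows:
  plan:
    - [-0.8, 4, 0, 0, 0, 0, -1]
    - [-0.8, 4, 0, 0, 0, 0, -1]
    - [-0.8, 4, -0.1, 0, 0, 0, -1]
    - [-0.8, 4, -0.1, 0, 0, 0, -1]
    - [-0.8, 4, -0.1, 0, 0, 0, -1]

```text
time_s: 13.2
eef_pos: [615.1, -119.6, 1.8]
ee_rot: [-0.037, 0.631, 0.774, 0.034]
force: [0.4, -5.0, 0.8]
grip_width: -0.001
```

```bash
python3 - <<'E'
from h import *
st()
d=cap('side','s8.png')
c=cap('top','t8.png')
E
```

```text
p [ 615.1 -119.6    1.8] s,t 581.0 -234.8 jawyaw 11.6 tz [-0.014  0.1   -0.995] tz_s,t 0.005 0.101
```

>>> play_rows:
  plan:
    - [-0.8, 4, 0, 0, 0, 0, -1]
    - [-0.8, 4, 0, 0, 0, 0, -1]
    - [-0.6, 3, 0, 0, 0, 0, -1]
    - [-0.4, 2, 0, 0, 0, 0, -1]
    - [-0.4, 2, 0, 0, 0, 0, -1]

```text
time_s: 13.72
eef_pos: [611.8, -103.2, 1.7]
ee_rot: [-0.037, 0.631, 0.774, 0.034]
force: [-0.2, -4.3, 0.0]
grip_width: 0.003
```

>>> play_rows:
  plan:
    - [-0.3, 1.5, 0, 0, 0, 0, -1]
    - [-0.3, 1.5, 0, 0, 0, 0, -1]
    - [-0.3, 1.5, 0, 0, 0, 0, -1]

```text
time_s: 13.97
eef_pos: [610.8, -98.2, 1.7]
ee_rot: [-0.037, 0.631, 0.774, 0.034]
force: [-0.1, -4.4, 0.9]
grip_width: 0.002
```

>>> play_rows:
  plan:
    - [-0.3, 1.5, 0, 0, 0, 0, -1]
    - [-0.3, 1.5, 0, 0, 0, 0, -1]
    - [-0.3, 1.5, 0, 0, 0, 0, -1]

```text
time_s: 14.22
eef_pos: [609.8, -93.4, 1.7]
ee_rot: [-0.037, 0.631, 0.774, 0.034]
force: [-0.1, -3.7, 1.6]
grip_width: -0.002
```

>>> play_rows:
  plan:
    - [-0.3, 1.5, 0, 0, 0, 0, -1]
    - [-0.3, 1.5, 0, 0, 0, 0, -1]
    - [-0.3, 1.5, 0, 0, 0, 0, -1]

```text
time_s: 14.47
eef_pos: [608.8, -88.5, 1.7]
ee_rot: [-0.037, 0.631, 0.774, 0.034]
force: [-0.6, -3.7, -0.8]
grip_width: 0.001
```

>>> play_rows:
  plan:
    - [-0.3, 1.3, 0, 0, 0, 0, -1]
    - [-0.3, 1.3, 0, 0, 0, 0, -1]
    - [-0.3, 1.3, 0, 0, 0, 0, -1]

```text
time_s: 14.72
eef_pos: [607.8, -84.1, 1.7]
ee_rot: [-0.037, 0.631, 0.774, 0.034]
force: [0.7, -3.9, 0.5]
grip_width: 0.001
```

>>> play_rows:
  plan:
    - [-0.3, 1.3, 0, 0, 0, 0, -1]
    - [-0.3, 1.3, 0, 0, 0, 0, -1]
    - [-0.3, 1.3, 0, 0, 0, 0, -1]

```text
time_s: 14.97
eef_pos: [608.3, -83.7, 2.2]
ee_rot: [-0.033, 0.631, 0.774, 0.033]
force: [1.9, -11.4, -0.1]
grip_width: 0.002
```

>>> play_rows:
  plan:
    - [2, -10, 0, 0, 0, 0, -1]
    - [2, -12, 5, 0, 0, 0, -1]
    - [0, 0, 35, 0, 0, 0, -1]
    - [0, 0, 38, 0, 0, 0, -1]
    - [0, 0, 35, -0.06, -0.01, 0, -1]

```text
time_s: 15.38
eef_pos: [607.1, -106.2, 110.4]
ee_rot: [-0.021, 0.633, 0.774, 0.012]
force: [-0.1, -0.9, 0.4]
grip_width: 0.002
```

>>> play_rows:
  plan:
    - [-16, 14, 5, -0.04, -0.01, 0.1, -1]
    - [-16, 15, 0, 0, 0, 0.12, -1]
    - [-16, 15, 0, 0, 0, 0.12, -1]
    - [-16, 15, 0, 0, 0, 0.12, -1]
    - [-16, 15, 0, 0, 0, 0.12, 0.2]

```text
time_s: 15.8
eef_pos: [529.0, -33.6, 126.1]
ee_rot: [0.003, 0.378, 0.926, 0.001]
force: [-0.4, 0.7, 0.3]
grip_width: 0.129
```

>>> play_rows:
  plan:
    - [0, 0, 0, 0, 0, 0.12, 0.2]
    - [0, 0, 0, 0, 0, 0.12, 0.2]
    - [0, 0, 0, 0, 0, 0.12, 0.2]
    - [0, 0, 0, 0, 0, 0.12, 0.2]
    - [0, 0, 0, 0, 0, 0.12, 0.2]

```text
time_s: 16.22
eef_pos: [525.5, -30.4, 128.1]
ee_rot: [-0.001, 0.075, 0.997, 0.004]
force: [0.2, -0.4, -0.5]
grip_width: 0.605
```

>>> play_rows:
  plan:
    - [0, 0, 0, 0, 0, 0.12, 0.2]
    - [0, 0, 0, 0, 0, 0.12, 0.2]
    - [0, 0, 0, 0, 0, 0.11, 0.2]
    - [0, 0, 0, 0, 0, 0, 0.2]

```text
time_s: 16.55
eef_pos: [525.3, -30.8, 129.0]
ee_rot: [-0.003, -0.11, 0.994, 0.006]
force: [-1.4, -0.5, 0.5]
grip_width: 0.599
```

```bash
python3 - <<'E'
from h import *
st()
cap('side','s9.png')
cap('top','t9.png')
E
```

```text
p [525.3 -30.8 129. ] s,t 509.7 -130.5 jawyaw 102.6 tz [-0.006  0.011 -1.   ] tz_s,t -0.004 0.012
```

>>> play_rows:
  plan:
    - [0, 0, -30, 0, 0, -0.028, 0.2]
    - [0, 0, -35, 0, 0, 0, 0.2]
    - [0, 0, -25, 0, 0, 0, 0.2]
    - [0, 0, -10, 0, 0, 0, 0.2]
    - [0, 0, -5, 0, 0, 0, 0.2]

```text
time_s: 17.07
eef_pos: [526.6, -31.4, 22.7]
ee_rot: [0.0, -0.082, 0.997, 0.005]
force: [0.1, 0.4, 0.1]
grip_width: 0.601
```

>>> play_rows:
  plan:
    - [6, 1, -4, 0, 0, 0.025, 0.2]
    - [8, 1.6, -2, 0, 0, 0, 0.2]
    - [6, 1.2, 0, 0, 0, 0, 0.2]
    - [3, 0.6, 0, 0, 0, 0, 0.2]
    - [2, 0.4, 0, 0, 0, 0, 0.2]

```text
time_s: 17.48
eef_pos: [555.2, -26.4, 17.7]
ee_rot: [0.001, -0.092, 0.996, 0.005]
force: [0.7, -0.0, -0.2]
grip_width: 0.601
```

```bash
python3 -c "
from h import *
st()"
```

```text
p [555.2 -26.4  17.7] s,t 540.0 -131.9 jawyaw 100.6 tz [ 0.002  0.011 -1.   ] tz_s,t 0.003 0.01
```

>>> play_rows:
  plan:
    - [2, 0.4, 0, 0, 0, 0, 0.2]
    - [2, 0.4, 0, 0, 0, 0, 0.2]
    - [1.2, 0.2, 0, 0, 0, 0, 0.2]

```text
time_s: 17.73
eef_pos: [562.1, -25.3, 19.1]
ee_rot: [0.003, -0.092, 0.996, 0.005]
force: [-0.0, 0.6, 0.4]
grip_width: 0.6
```

>>> play_rows:
  plan:
    - [1.2, 0.2, 0, 0, 0, 0, 0.2]
    - [1.2, 0.2, 0, 0, 0, 0, 0.2]
    - [1.2, 0.2, 0, 0, 0, 0, 0.2]

```text
time_s: 17.98
eef_pos: [563.9, -24.7, 19.1]
ee_rot: [-0.0, -0.093, 0.996, 0.005]
force: [-10.8, -2.8, 4.5]
grip_width: 0.603
```

>>> play_rows:
  plan:
    - [1.2, 0.2, 0, 0, 0, 0, 0.2]
    - [1.2, 0.2, 0, 0, 0, 0, 0.2]
    - [1.2, 0.2, 0, 0, 0, 0, 0.2]

```text
time_s: 18.23
eef_pos: [563.3, -24.3, 18.3]
ee_rot: [-0.006, -0.095, 0.995, 0.005]
force: [-7.5, -2.6, 2.6]
grip_width: 0.603
```

>>> play_rows:
  plan:
    - [2.5, 0.6, 0, 0, 0, 0, 0.2]
    - [2.5, 0.6, 0, 0, 0, 0, 0.2]
    - [2.5, 0.6, 0, 0, 0, 0, 0.2]

```text
time_s: 18.48
eef_pos: [564.1, -22.9, 17.3]
ee_rot: [-0.015, -0.096, 0.995, 0.006]
force: [-13.5, -3.5, 5.9]
grip_width: 0.6
```

>>> play_rows:
  plan:
    - [-6, -1.2, 0, 0, 0, 0, 0.2]
    - [-20, -4, 0, 0, 0, 0, 0.2]
    - [-15, -3, 20, 0, 0, 0, -1]
    - [-10, -2, 35, 0, 0, 0, -1]
    - [0, 0, 38, 0, 0, 0, -1]

```text
time_s: 18.9
eef_pos: [505.3, -32.3, 105.4]
ee_rot: [-0.023, -0.096, 0.995, 0.01]
force: [1.0, 0.2, 0.9]
grip_width: 0.178
```

>>> play_rows:
  plan:
    - [-41, 0, 20, 0, 0, 0, -1]
    - [-41, 0, 20, 0, 0, 0, -1]
    - [-35, 30, 10, 0, 0, 0, -1]
    - [-30, 35, 0, 0, 0, 0, -1]
    - [0, 41, 0, 0, 0, 0, -1]

```text
time_s: 19.32
eef_pos: [370.9, 63.6, 158.6]
ee_rot: [-0.015, -0.091, 0.996, 0.006]
force: [1.0, -0.9, 0.5]
grip_width: 0.002
```

>>> play_rows:
  plan:
    - [0, 41, 0, 0, 0, 0, -1]
    - [0, 41, 0, 0, 0, 0, -1]
    - [0, 41, 0, 0, 0, 0, -1]
    - [0, 20, 0, 0, 0, 0, -1]
    - [0, 0, 0, 0, 0, 0, -1]

```text
time_s: 19.73
eef_pos: [366.8, 216.0, 160.8]
ee_rot: [-0.011, -0.092, 0.996, 0.006]
force: [0.7, -0.9, -0.3]
grip_width: 0.004
```

```bash
python3 - <<'E'
from h import *
c=cap('top','t10.png');d=cap('side','s10.png')
a=c['img'][125:205,240:345];b=d['img'][185:285,270:390]
r=lambda i:cv2.resize(i,(480,int(480*i.shape[0]/i.shape[1])),interpolation=cv2.INTER_CUBIC)
a=cv2.resize(a,(400,305),interpolation=cv2.INTER_CUBIC);b=cv2.resize(b,(366,305),interpolation=cv2.INTER_CUBIC)
cv2.imwrite('pics/m8.png',np.hstack([a,b]))
E
```

```text
(no output)
```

View pics/m8.png

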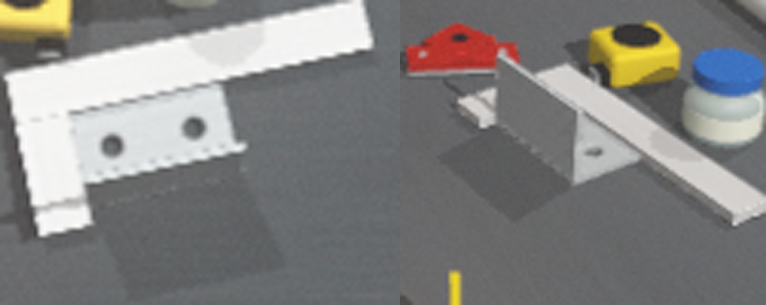

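```bash
python3 - <<'E'
from h import *
c=cap('top');g=cv2.cvtColor(c['img'],cv2.COLOR_BGR2GRAY).astype(np.float32)
o=np.array([637.8,49.7])
def prof(x0,y0,dx,dy,r):
    out=[]
    for k in r:
        p=o+(x0+dx*k)*XS+(y0+dy*k)*YS
        u=proj(c,[*p,6]);out.append(int(cv2.remap(g,np.float32([[u[0]]]),np.float32([[u[1]]]),cv2.INTER_LINEAR)[0,0]))
    return out
print('along y, k=y from 6 to -10'); 
for x in(-12,-20,-62):print(x,prof(x,0,0,1,range(8,-12,-1)))
print('end -y, y from -110..-129')
for x in(-12,-20,-55):print(x,prof(x,0,0,1,range(-110,-130,-1)))
print('x from 8 to -12')
for y in(-8,-30,-60,-90,-112):print(y,prof(0,y,1,0,range(8,-12,-1)))
a=cv2.imread('pics/top0.png');df=cv2.absdiff(a,c['img']).max(2)
for n,(x,y,w,h) in dict(tape=(230,105,32,34),tub=(275,93,32,36),magnet=(198,150,40,46),offcut=(200,205,56,30),hammer=(355,95,70,100),brush=(172,188,30,100)).items():print(n,(df[y:y+h,x:x+w]>40).sum())
E
```

```text
along y, k=y from 6 to -10
-12 [243, 243, 239, 232, 224, 219, 216, 213, 214, 220, 225, 227, 227, 227, 226, 226, 226, 226, 227, 227]
-20 [243, 242, 240, 239, 235, 231, 228, 226, 224, 222, 223, 223, 223, 223, 222, 222, 222, 223, 223, 223]
-62 [228, 223, 218, 212, 195, 178, 158, 137, 117, 101, 102, 102, 102, 102, 101, 101, 101, 102, 102, 103]
end -y, y from -110..-129
-12 [224, 224, 224, 224, 216, 207, 198, 176, 155, 131, 123, 118, 113, 112, 112, 112, 112, 112, 111, 111]
-20 [224, 224, 224, 224, 224, 213, 197, 182, 161, 140, 122, 115, 114, 112, 112, 113, 113, 113, 113, 113]
-55 [167, 162, 158, 163, 169, 175, 186, 195, 203, 206, 198, 188, 175, 161, 146, 135, 126, 111, 109, 110]
x from 8 to -12
-8 [245, 245, 241, 236, 231, 210, 188, 167, 173, 190, 205, 213, 218, 223, 226, 226, 226, 227, 227, 227]
-30 [244, 241, 237, 228, 205, 182, 159, 175, 188, 201, 205, 206, 208, 214, 219, 225, 226, 227, 227, 226]
-60 [243, 240, 236, 232, 213, 185, 160, 160, 177, 196, 207, 210, 214, 218, 221, 223, 225, 225, 226, 226]
-90 [244, 243, 240, 237, 227, 204, 181, 164, 178, 191, 204, 207, 209, 211, 216, 220, 225, 226, 226, 226]
-112 [239, 237, 234, 221, 203, 184, 176, 182, 192, 200, 204, 207, 211, 215, 220, 225, 225, 226, 226, 225]
tape 0
tub 0
magnet 0
offcut 28
hammer 0
brush 2045
```

```bash
python3 -c "
from h import *
print(ctrl.finish_job())"
```

```text
the job is handed in; nothing more can be done
None
```

The angle is tipped onto its drilled leg and pushed home into the corner stop, and the job was handed in at about 20 s of robot time. I tipped it over its heel with the shut fingertips. I then pushed it square against the long bar with two fingers, along to the short bar by its end, and against the long bar once more.

- **Forces:** The wrist readings between moves were about 4–6 N while it slid and about 11–14 N when it stalled against the bars. The limits are 35 N while clear of the bars and 120 N at the wrist.
- **Long bar:** In the last top view the joint along the free edge looks the same at all five points I sampled.
- **Short bar:** There is no clear dark gap at the end. The far end of the angle measures about −118 mm from the corner, against −120 mm nominal. That 2 mm is within the camera calibration, so the pictures alone do not prove the 3 mm limits; the stall against each bar is the stronger evidence.
- **Other things on the bench:** The tape, jar, magnet and hammer show no change from the first picture. The offcut differed by 28 pixels, which I put down to shadow. I couldn't check the brush by comparison: that area changed a lot, and the arm was parked above it. The fingers never went low near it.

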